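# Weigh out a batch of punches and chisels on the spring scale

## Task

Weigh out one batch of punches and chisels for regrinding: take bars from the sloping rack one at a time and lay each down gently in the pan of the spring scale, until the pointer has come down to rest between the two long lines on the gauge plate; then stop, leaving the other bars in the rack. Never let the pan go down to its bottom stop, and leave the other things on the bench where they are.

Things in the scene. Friction and masses are not known exactly. Their poses are not given: they have to be found in the camera images.
- rack_mouth (a point): fixed wooden rack, 250 x 110 mm, 80 mm high, with a row of five pockets (17 x 18 mm, 42 mm deep) 48 mm apart along its x axis, all sloping 40 degrees from level: bars pull out along their own axis, upward and toward the rack's +y (to the robot's left). This point is the mouth of the middle pocket, 62 mm above the table; z is up. Above the mouths the bars are free all round
- chisel_1_mid (a point): centre of a cold chisel, a round steel bar 135 mm long, 13 mm thick, tapered at one end; its own y axis runs along it. It starts in a pocket of the rack, sloping 40 degrees from level, upper end to the robot's left, its lowest 42 mm inside the pocket. Its weight is not known beforehand: 95 to 150 g
- punch_1_mid (a point): centre of a round punch, a round steel bar 115 mm long, 12 mm thick, tapered at one end; its own y axis runs along it. It starts in a pocket of the rack, sloping 40 degrees from level, upper end to the robot's left, its lowest 42 mm inside the pocket. Its weight is not known beforehand: 95 to 150 g
- chisel_2_mid (a point): centre of a cold chisel, a round steel bar 135 mm long, 13 mm thick, tapered at one end; its own y axis runs along it. It starts in a pocket of the rack, sloping 40 degrees from level, upper end to the robot's left, its lowest 42 mm inside the pocket. Its weight is not known beforehand: 95 to 150 g
- punch_2_mid (a point): centre of a round punch, a round steel bar 115 mm long, 12 mm thick, tapered at one end; its own y axis runs along it. It starts in a pocket of the rack, sloping 40 degrees from level, upper end to the robot's left, its lowest 42 mm inside the pocket. Its weight is not known beforehand: 95 to 150 g
- chisel_3_mid (a point): centre of a cold chisel, a round steel bar 135 mm long, 13 mm thick, tapered at one end; its own y axis runs along it. It starts in a pocket of the rack, sloping 40 degrees from level, upper end to the robot's left, its lowest 42 mm inside the pocket. Its weight is not known beforehand: 95 to 150 g
- pan_rest (a point): middle of the spring scale's pan, a 170 x 150 mm aluminium tray with a lip 5 mm high, at the level on which bars lie, 22 mm above the tray's floor. It moves with the pan: 154 mm above the table at joint value 0, lower as the pan sinks. x and y run along the pan's sides, z is up. A bar lying on the rests has its centre 6 mm above this level
- pan_slot (a point): one slot of the pan's rests, at this same level, at pan x = +60, y = -35 mm. Two toothed rests, 8 mm wide, stand along the pan's x axis at y = -35 and +35 mm; each has four flat slots 22 mm wide, at x = -60, -20, +20, +60 mm, between teeth 7 mm high. A bar laid along the pan's y in a pair of slots stays put; between the rests there is room for fingertips
- pointer (a point): tip of the scale's thin pointer, which moves with the pan in front of a white gauge plate at the pan's +y side (plate top 175 mm above the table). The plate carries two long black lines: the pointer meets the upper one at joint value 0.036 (114 mm above the table) and the lower one at 0.052 (98 mm above the table)
- pan (a joint): how far the pan has sunk, m: 0 at its top stop, 0.068 at its bottom stop. The spring gives about 10 mm for each 100 g (100 N/m), damped, at rest within about 1 s. The empty pan rests anywhere from 0.007 to 0.022
- sanding_mid (a point): centre of a wooden sanding block 44 x 84 x 28 mm lying on the table, to be left alone
- polish_mid (a point): centre of a flat round tin, 66 mm across, 26 mm high, to be left alone
- rivet_mid (a point): centre of a flat brass-coloured tin, 66 x 94 x 25 mm, to be left alone
- tape_mid (a point): centre of a roll of tape, 97 mm across, 25 mm high, to be left alone
Things that resemble listed ones, but are neither listed nor needed, are in the scene too. Leave any green look-alike of the part that bears punch_1_mid alone.

How it is judged:
By the outcome, as a careful person would: the job done as asked, in the order asked, and still so for the second after the job is handed in, with the robot touching nothing.
It also fails if it takes over 72 s, if anything falls off the work surface, if the arm or the gripper's body presses on something with over 40 N, if the wrist force passes 120 N, or if a joint passes its speed limit or range.

## Robot

A 6-joint arm with a two-finger parallel gripper is mounted at the origin on a cart in front of the work surface, level with it; the furniture and walls round the work are solid. World frame = base frame: x ahead of the robot, y to its left, z up, the work surface at z = 0. Lengths are in m, angles in degrees, forces in N, time in s.
With the tool pointing down it reaches from about 0.325 to 0.875 m from the base axis. Payload 4.4 kg.
Tool frame: the origin (TCP) lies at the very end of the fingers, on their centre line; the grasp point (between the pads) lies 19 mm behind it (r.tcp_to_grasp is the distance from the TCP to the grasp point, in m); z points along the fingers, y is the line along which they close (so a half turn about z gives the same grasp; the last joint's range is limited). The gripper opens to 85 mm and grips with 20 to 120 N. Pads are 22 mm wide; open, the fingers measure 114 mm over their backs; the gripper's body (76 mm by 85 mm) begins 54 mm behind the grasp point. The pads swing forward as they close: fully open they stand 13 mm farther back than shut.
Start: joints at [54.803, 11.837, 88.321, -0, 79.842, -8.623], TCP at [0.257, 0.514, 0.231] pointing down, gripper open.
Joint ranges: [-156.59, 156.59], [-49.26, 127.26], [12.9, 141.05], [-63.56, 243.56], [4.71, 150.69], [-161.64, 161.64]. Speed limits (degrees/s): [159.86, 159.86, 180, 180, 180, 180].

## Interface

Orientations are given as [roll, pitch, yaw] about the fixed x, y, z axes, in that order (R = Rz(yaw) Ry(pitch) Rx(roll)).
In Python, from bench import r gives the robot as it stands. The module is installed in compiled form; this text tells all that it offers.
- The arm moves only by the tool drive_tool, never from a script. Its argument "increments" is a list of rows, each a list of 3 entries, a list of its own where there are three numbers: the opening, from 0 (shut) to 1 (fully open), then the shift along the world's x, y, z scaled (see below), then the turn about the world's z scaled (see below). In form: [[hand, [dx, dy, dz], twist], ...]. A call has 1 to 20 rows; each row shifts and turns the commanded pose from where the row before left it; what a row does not reach is not made up. The controller multiplies each number of a shift by 0.04 m and each number of a turn by 0.15 rad. A row lasts 1/8 s, in which the tool goes at most 62.5 mm and 10.7 degrees, less where a joint would pass 70% of its speed; a pose out of reach is approached as far as the arm can. A call with a number of a shift or a turn outside -1 to 1 is refused whole. A call with a gripper value outside its range is refused whole. The fingers move at their own pace and stop on an object; "squeeze" is the grip in N (left out, the last holds). Time passes only in rows, so rows that do not move let the fingers close. It gives the time, the measured TCP pose, the force, the opening and the grip force at its end, in the units of the state.
- r.observe(): the state, without advancing time (a new reading comes with each control period).
- r.capture(name): name is "scene" or "top" or "wrist"; returns a dict with "frame" (480x640x3 uint8, red, green, blue), "z_map" (480x640 float32, m along the optical axis (not along the pixel's ray), 0 where there is no reading), "K" (3x3 intrinsics, pixels), "k1" (the pictures are not rectified: a ray, as slopes to the right and down, at radius r is drawn at 1 + k1 r^2 times it, then the intrinsics apply), "origin" and "attitude" of the camera in the world; the wrist camera has in their place "tool_from_camera" (4x4, takes a point from camera to tool coordinates, whose origin is the TCP and whose axes are the flange's). Camera axes: x right, y up, looking along -z (the intrinsics and any distortion apply to the point x, -y, -z); pixel columns grow to the right and rows downward; lengths in m; the calibration is good to about 2 mm. A picture is of the moment at which its call begins: read the wrist's pose just before it.
- r.sign_off(): hands the job in; it is judged then, once.
The state is a dict: "t": time; "joint_positions": joint angles; "dq": joint speeds; "joint_efforts": joint torques, N m; "tcp_pos": TCP position; "eef_rot": TCP orientation; "ft_force": force on the tool from outside, world axes, zero at the start; "wrist_torque": the same for the moment, N m; "finger_gap": finger opening in m; "grip_force": force on a finger pad.
Only numpy, scipy, OpenCV 4.12 (cv2) and the standard library are available. Lean on these libraries where they do the work, as an engineer would, in place of code of your own. Each camera call takes 0.05 s, during which the arm holds its last target. There are 200 camera calls.

## Working session

There is one attempt and no reset: what is moved stays moved. The work goes in short steps, Python scripts to look and compute and a tool call to move; the robot and the scene stay as the last step left them, time stands still between calls to the robot, and variables do not carry over. Pictures are saved under pics/ and viewed, at most 10 in all, crops included, and the job is handed in when it is done.

Besides the shell and the picture viewer there is one more tool, called after "Request:" as name(argument=value, ...), one argument or row to a line, values as JSON. drive_tool: Moves the arm, as the interface text tells. Shifts and turns lie within -1 to 1; 1 stands for 0.04 m of shift or 0.15 rad of turn. Its arguments: {"type":"object","properties":{"increments":{"type":"array","items":{"type":"array"}},"squeeze":{"type":"number"}},"required":["increments"]}

```bash
mkdir -p pics; cat > h.py <<'E'
import numpy as np,cv2
from scipy.spatial.transform import Rotation as R
from bench import r
def att(a):
    a=np.array(a,float)
    return a if a.shape==(3,3) else R.from_euler('xyz',a,degrees=True).as_matrix()
def pose(c):
    if 'tool_from_camera' in c:
        s=c['s'];T=np.eye(4);T[:3,:3]=att(s['eef_rot']);T[:3,3]=s['tcp_pos'];T=T@np.array(c['tool_from_camera']);return T[:3,:3],T[:3,3]
    return att(c['attitude']),np.array(c['origin'])
def cap(n):
    s=r.observe();c=r.capture(n);c['s']=s;return c
def rays(c,uv):
    uv=np.array(uv,float).reshape(-1,2);K=np.array(c['K'])
    p=cv2.undistortPoints(uv.reshape(-1,1,2),K,np.array([c['k1'],0,0,0,0.])).reshape(-1,2)
    return np.c_[p[:,0],-p[:,1],-np.ones(len(p))]
def pts(c,uv,z=None):
    A,o=pose(c);d=rays(c,uv)@A.T
    if z is not None: return o+d*((z-o[2])/d[:,2])[:,None]
    u=np.round(np.array(uv).reshape(-1,2)).astype(int)
    return o+d*c['z_map'][u[:,1],u[:,0]][:,None]
def cloud(c):
    v,u=np.mgrid[0:480,0:640];P=pts(c,np.c_[u.ravel(),v.ravel()]).reshape(480,640,3);P[c['z_map']==0]=np.nan;return P
def save(c,n,box=None,f=1):
    im=c['frame'][:,:,::-1]
    if box: im=im[box[1]:box[3],box[0]:box[2]]
    cv2.imwrite('pics/'+n,cv2.resize(im,None,fx=f,fy=f,interpolation=cv2.INTER_CUBIC))
E
python3 - <<'E'
from h import *
s=r.observe();print(s)
for n in('scene','top','wrist'):
    c=cap(n);save(c,n+'0.png');print(n,c['K'],c['k1'],pose(c)); np.savez(n+'0.npz',**{k:v for k,v in c.items() if k!='s'})
    if n=='wrist':print(c['tool_from_camera'])
E
```

```text
{'t': 0.0, 'joint_positions': array([ 5.48042432e+01,  1.18868153e+01,  8.84064661e+01,  1.79106411e-03,
        7.98419209e+01, -8.62360088e+00]), 'dq': array([-0.10022347,  0.06459528, -0.01459365,  0.03017512, -0.0643787 ,
        0.04921014]), 'joint_efforts': array([-1.30257416e-03, -3.83032858e+01, -2.91597265e+01, -2.50743296e-04,
        1.06673225e-02,  6.47330339e-06]), 'tcp_pos': array([0.25676816, 0.51362241, 0.23008655]), 'eef_rot': array([-1.79866590e+02, -2.20148737e-02,  1.53427501e+02]), 'ft_force': array([ 0.35018351,  0.88786737, -0.26927348]), 'wrist_torque': array([0.01818911, 0.03271077, 0.07812108]), 'grip_force': 0.0, 'finger_gap': 0.0853977069946055}
scene [[484.98056069   0.         327.24474908]
 [  0.         484.98056069 238.76827758]
 [  0.           0.           1.        ]] 0.0075728256745735524 (array([[ 0.89301095,  0.28059355, -0.35185039],
       [-0.44982369,  0.58047656, -0.67875298],
       [ 0.01378719,  0.76440449,  0.64458955]]), array([ 0.0889438 , -0.72818735,  0.96067999]))
top [[463.99189997   0.         322.50451349]
 [  0.         463.9
[... 191 characters left out ...]
0.01399117,  0.16536205,  0.98613368]]), array([0.37751129, 0.17070313, 1.05833122]))
wrist [[362.83680567   0.         315.19517547]
 [  0.         362.83680567 240.74856697]
 [  0.           0.           1.        ]] -0.06381701969068655 (array([[ 0.446916  , -0.86321343, -0.23479493],
       [ 0.8945739 ,  0.43068877,  0.11935124],
       [-0.00190205, -0.2633814 ,  0.96468991]]), array([0.19739844, 0.54498062, 0.37216366]))
[[ 4.45750162e-04  9.64612737e-01  2.63670379e-01  6.71877712e-02]
 [ 9.99999893e-01 -3.97947143e-04 -2.34706802e-04  1.11337430e-03]
 [-1.21474297e-04  2.63670455e-01 -9.64612812e-01 -1.41903876e-01]
 [ 0.00000000e+00  0.00000000e+00  0.00000000e+00  1.00000000e+00]]
```

View pics/scene0.png

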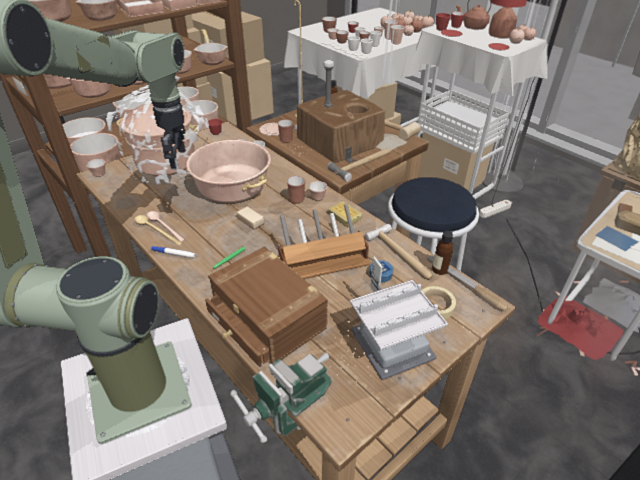

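View pics/top0.png

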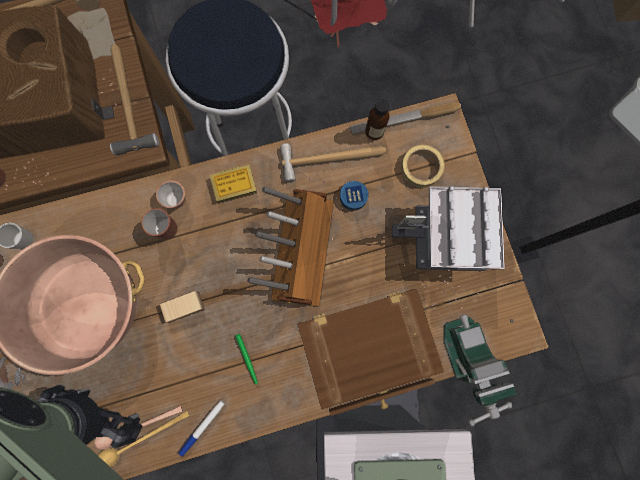

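The scene view shows the rack at about (325,250) and the scale at about (395,325). In the top view the five bar ends are at about x=280, y=190–285, and the pan spans (428–505, 186–270). The green look-alike is at (246,360). Next I'll measure the bars and the pan from depth.

```bash
python3 - <<'E'
from h import *
def load(n):
    return dict(np.load(n+'0.npz'))
c=load('top');P=cloud(c)
for q in[(283,195),(330,200),(287,285),(320,303),(275,300),(428,186),(502,188),(505,270),(430,268),(410,228)]:
    print(q,P[q[1],q[0]].round(3))
# top crop 
np.save('Ptop.npy',P);s=load('scene');np.save('Psc.npy',cloud(s))
t=c['frame'][170:320,230:520,::-1];a=cv2.resize(t,None,fx=2.7,fy=2.7,interpolation=cv2.INTER_CUBIC);cv2.imwrite('pics/a.png',a[:,:783])
t=s['frame'][200:380,240:470,::-1];cv2.imwrite('pics/b.png',cv2.resize(t,None,fx=3.3,fy=3.3,interpolation=cv2.INTER_CUBIC))
E
```

```text
(283, 195) [0.659 0.235 0.094]
(330, 200) [0.669 0.131 0.009]
(287, 285) [0.468 0.231 0.066]
(320, 303) [ 0.431  0.16  -0.   ]
(275, 300) [0.44  0.261 0.009]
(428, 186) [ 0.701 -0.102  0.   ]
(502, 188) [ 0.907 -0.581 -0.722]
(505, 270) [ 0.497 -0.266  0.001]
(430, 268) [ 0.505 -0.093  0.008]
(410, 228) [ 0.584 -0.037  0.078]
```

View pics/a.png

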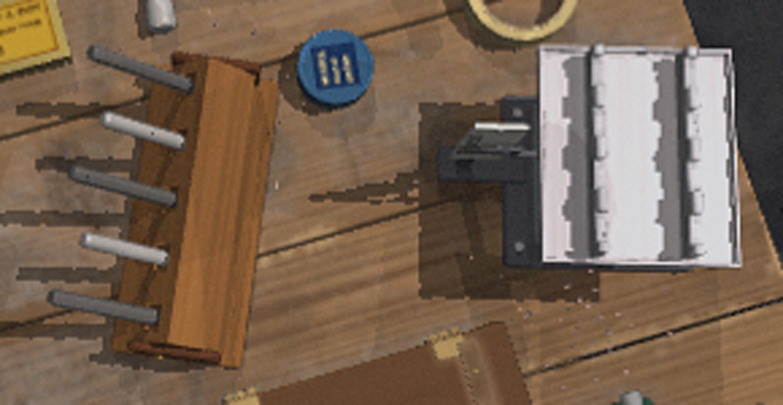

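View pics/b.png

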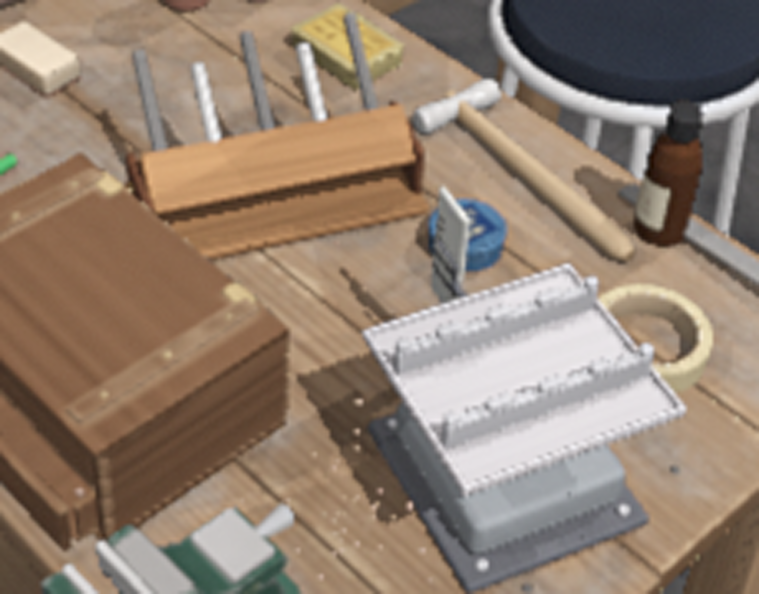

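```bash
cat > m.py <<'E'
from h import *
def bars(P,c):
    hsv=cv2.cvtColor(c['frame'],cv2.COLOR_RGB2HSV)
    m=(hsv[...,1]<70)&(P[...,2]>.055)&(P[...,2]<.18)&(P[...,0]>.4)&(P[...,0]<.75)&(P[...,1]>.18)&(P[...,1]<.36)
    n,l,st,_=cv2.connectedComponentsWithStats(m.astype(np.uint8))
    for i in range(1,n):
        if st[i,4]<60: continue
        Q=P[(l==i)&m]; mu=np.median(Q,0)
        for _ in range(3):
            k=np.linalg.norm(np.cross(Q-mu,1*np.linalg.svd(Q-mu,full_matrices=0)[2][0]),axis=1);Q=Q[k<.01];mu=Q.mean(0)
        d=np.linalg.svd(Q-mu,full_matrices=0)[2][0];d*=np.sign(d[2]);s=(Q-mu)@d
        print('bar',len(Q),'mu',mu.round(4),'az',np.degrees(np.arctan2(d[1],d[0])).round(1),'el',np.degrees(np.arcsin(d[2])).round(1),'lo',(mu+d*np.percentile(s,1)).round(4),'hi',(mu+d*np.percentile(s,99)).round(4))
def pan(P,c):
    hsv=cv2.cvtColor(c['frame'],cv2.COLOR_RGB2HSV)
    m=(hsv[...,1]<50)&(P[...,2]>.07)&(P[...,2]<.2)&(P[...,0]>.45)&(P[...,0]<.8)&(P[...,1]>-.32)&(P[...,1]<-.06)
    m=cv2.morphologyEx(m.astype(np.uint8),cv2.MORPH_OPEN,np.ones((5,5)))>0
    Q=P[m];h,e=np.histogram(Q[:,2],np.arange(.07,.17,.002));print([(round(e[i],3),h[i]) for i in range(len(h)) if h[i]>40])
    F=Q[:,2];b=e[h.argmax()]+.001;f=np.abs(F-b)<.008
    print('floor',np.median(F[np.abs(F-b)<.003]).round(4),cv2.minAreaRect((Q[f][:,:2]*1000).astype(np.float32)))
    T=Q[F>b+.012];print('rests',len(T),cv2.minAreaRect((T[:,:2]*1000).astype(np.float32)),np.percentile(T[:,2],[5,50,95]).round(4))
    return Q
if __name__=='__main__':
    for n in('top','scene'):
        c=dict(np.load(n+'0.npz'));P=cloud(c);print(n);bars(P,c);pan(P,c)
E
python3 m.py
```

```text
top
bar 216 mu [0.6581 0.2376 0.0946] az 80.8 el 39.1 lo [0.6518 0.1982 0.0621] hi [0.6639 0.273  0.1236]
bar 186 mu [0.6095 0.2372 0.087 ] az 80.9 el 39.2 lo [0.6044 0.2056 0.0609] hi [0.614  0.2648 0.1098]
bar 238 mu [0.5638 0.2536 0.0951] az 81.0 el 38.9 lo [0.5575 0.2137 0.0626] hi [0.5693 0.2882 0.1234]
bar 187 mu [0.5152 0.2521 0.0872] az 80.5 el 38.8 lo [0.5099 0.2201 0.0611] hi [0.52   0.2805 0.1104]
bar 245 mu [0.4697 0.268  0.0945] az 80.8 el 38.9 lo [0.4634 0.2293 0.0628] hi [0.4754 0.303  0.1231]
[(np.float64(0.11), np.int64(43)), (np.float64(0.112), np.int64(434)), (np.float64(0.114), np.int64(1592)), (np.float64(0.116), np.int64(1765)), (np.float64(0.118), np.int64(625)), (np.float64(0.12), np.int64(292)), (np.float64(0.122), np.int64(151)), (np.float64(0.124), np.int64(63)), (np.float64(0.126), np.int64(46)), (np.float64(0.128), np.int64(46)), (np.float64(0.13), np.int64(56)), (np.float64(0.132), np.int64(49)), (np.float64(0.134), np.int64(82)), (np.float64(0.136), np.int64(171)), (np.float64(0.138), np.int64(153)), (np.float64(0.14), np.int64(58)), (np.float64(0.142),
[... 1005 characters left out ...]
t64(0.122), np.int64(200)), (np.float64(0.124), np.int64(105)), (np.float64(0.126), np.int64(65)), (np.float64(0.128), np.int64(64)), (np.float64(0.13), np.int64(83)), (np.float64(0.132), np.int64(60)), (np.float64(0.134), np.int64(78)), (np.float64(0.136), np.int64(104)), (np.float64(0.138), np.int64(155)), (np.float64(0.14), np.int64(94)), (np.float64(0.142), np.int64(47)), (np.float64(0.144), np.int64(81)), (np.float64(0.146), np.int64(55))]
floor 0.1175 ((576.2481079101562, -144.59442138671875), (154.08389282226562, 171.91278076171875), 86.94761657714844)
rests 807 ((574.9137573242188, -144.49240112304688), (81.97863006591797, 157.7017364501953), 86.85078430175781) [0.1303 0.1387 0.1472]
```

```bash
python3 - <<'E'
from m import *
az=np.radians(80.8);d=np.array([np.cos(az)*.766,np.sin(az)*.766,.643]);h=np.array([np.cos(az),np.sin(az),0]);x=np.array([h[1],-h[0],0]);n=np.cross(x,d)
print(n)
mus=[([.6581,.2376,.0946],6.5),([.6095,.2372,.087],6),([.5638,.2536,.0951],6.5),([.5152,.2521,.0872],6),([.4697,.268,.0945],6.5)]
for m,rad in mus:
    a=np.array(m)-n*rad*.00085; M=a+d*(.062-a[2])/d[2]; print('mouth',M.round(4),'s36 grip',(M+.036*d).round(4))
    if m[0]==.5638: M0=M
for nme in('top','scene'):
    P=cloud(dict(np.load(nme+'0.npz'))).reshape(-1,3);L=P-M0;X=L@x;Y=L@h
    k=np.zeros(len(P),bool)
    for c in(-24,24,72,-72):k|=np.abs(X*1000-c)<8
    k&=(np.abs(Y)<.15);print(nme)
    for b in range(-120,80,8):
        q=k&(np.abs(Y*1000-b)<4)
        if q.sum()>3:print(b,np.percentile(P[q,2]*1000,[10,50,90]).round(0),end=' ')
# neighbourhood of high things on the way
E
```

```text
[-0.1028036  -0.63472862  0.766     ]
mouth [0.6533 0.2077 0.062 ] s36 grip [0.6577 0.235  0.0851]
mouth [0.606  0.2156 0.062 ] s36 grip [0.6104 0.2429 0.0851]
mouth [0.5589 0.2232 0.062 ] s36 grip [0.5633 0.2504 0.0851]
mouth [0.5117 0.2303 0.062 ] s36 grip [0.5161 0.2575 0.0851]
mouth [0.4649 0.2383 0.062 ] s36 grip [0.4693 0.2655 0.0851]
top
-120 [-2.  0.  3.] -112 [-2.  0.  3.] -104 [-3. -1.  2.] -96 [-3. -1.  2.] -88 [-2.  0.  3.] -80 [-2.  7. 11.] -72 [ 8. 10. 13.] -64 [ 7. 10. 13.] -56 [13. 52. 56.] -48 [55. 59. 62.] -40 [62. 66. 69.] -32 [69. 72. 76.] -24 [76. 79. 82.] -16 [71. 75. 79.] -8 [61. 65. 70.] 0 [52. 56. 61.] 8 [43. 47. 51.] 16 [ 8. 10. 12.] 24 [ 8. 10. 13.] 32 [-4.  0.  9.] 40 [-2.  0.  2.] 48 [-2.  0.  3.] 56 [-3. -0.  3.] 64 [-3.  0.  2.] 72 [-2. -0.  3.] scene
-120 [-0.  2.  5.] -112 [-1.  2.  5.] -104 [-1.  2.  3.] -96 [-1.  2.  3.] -88 [-1.  1.  5.] -80 [ 2.  7. 14.] -72 [ 8. 12. 14.] -64 [10. 13. 16.] -56 [11. 50. 58.] -48 [11. 57. 65.] -40 [11. 63. 71.] -32 [11. 70. 78.] -24 [11. 79. 83.] 72 [2. 4. 6.]
```

Request:
drive_tool(
  increments=[
    [0.47, [0.59, -0.69, 0], -0.94],
    [0.47, [0.59, -0.69, 0], -0.94],
    [0.47, [0.59, -0.69, 0], -0.94],
    [0.47, [0.59, -0.69, 0], -0.94],
    [0.47, [0.59, -0.69, 0], -0.94],
    [0.47, [0.59, -0.69, 0], -0.94],
    [0.47, [0.59, -0.69, 0], -0.94],
    [0.47, [0.59, -0.69, 0], -0.94],
    [0.47, [0.59, -0.69, 0], -0.94],
    [0.47, [0, 0, -1], 0],
    [0.47, [0, 0, -1], 0],
    [0.47, [0, 0, 0], 0],
  ],
  squeeze=25,
)

```text
t: 1.65
tcp_pos: [0.4663, 0.2644, 0.1473]
eef_rot: [-179.5, 0.3, 80.7]
ft_force: [-0.4, -0.7, 0.2]
finger_gap: 0.0398
grip_force: 0.0
```

Request:
drive_tool(
  increments=[
    [0.47, [0.08, 0.03, -0.7], 0],
    [0.47, [0, 0, -0.7], 0],
    [0.47, [0, 0, -0.63], 0],
    [0.47, [0, 0, 0], 0],
    [0, [0, 0, 0], 0],
    [0, [0, 0, 0], 0],
    [0, [0, 0, 0], 0],
    [0, [0, 0, 0], 0],
  ],
  squeeze=25,
)

```text
t: 2.65
tcp_pos: [0.4738, 0.2682, 0.0716]
eef_rot: [179.9, -0.1, 80.7]
ft_force: [-1.0, 3.8, 6.4]
finger_gap: 0.0121
grip_force: 24.5
```

Request:
drive_tool(
  increments=[
    [0, [0.06, 0.38, 0.32], 0],
    [0, [0.06, 0.38, 0.32], 0],
    [0, [0.06, 0.38, 0.32], 0],
    [0, [0, 0, 0.5], 0],
    [0, [0, 0, 0.5], 0],
    [0, [0, 0, 0], 0],
  ],
  squeeze=25,
)

```text
t: 3.4
tcp_pos: [0.4818, 0.3142, 0.151]
eef_rot: [179.7, -0.2, 80.8]
ft_force: [0.2, 0.2, -0.8]
finger_gap: 0.0122
grip_force: 24.6
```

```bash
python3 - <<'E'
from h import *
s=r.observe();print(s['tcp_pos'],s['eef_rot'],s['ft_force'],s['finger_gap'])
c=cap('scene');P=cloud(c);save(c,'s1.png',(220,130,420,280),4)
c=cap('top');import m;m.bars(cloud(c),c);s=r.observe();print(s['tcp_pos'])
E
```

```text
[0.48178032 0.31423517 0.15101187] [ 1.79743431e+02 -1.63088513e-01  8.07672311e+01] [ 0.24081956  0.20979984 -0.7527179 ] 0.012181777866650933
bar 218 mu [0.658  0.2373 0.0944] az 80.5 el 39.1 lo [0.6511 0.1966 0.0609] hi [0.6638 0.2724 0.1233]
bar 187 mu [0.6094 0.237  0.0872] az 80.3 el 38.3 lo [0.6042 0.2062 0.0625] hi [0.6142 0.2652 0.1097]
bar 238 mu [0.5638 0.2531 0.0943] az 80.8 el 39.0 lo [0.5573 0.2133 0.0617] hi [0.5695 0.288  0.123 ]
bar 185 mu [0.5152 0.2521 0.0876] az 80.7 el 38.9 lo [0.5101 0.2205 0.0617] hi [0.5199 0.2806 0.1109]
[0.47994922 0.31304891 0.14838387]
```

View pics/s1.png

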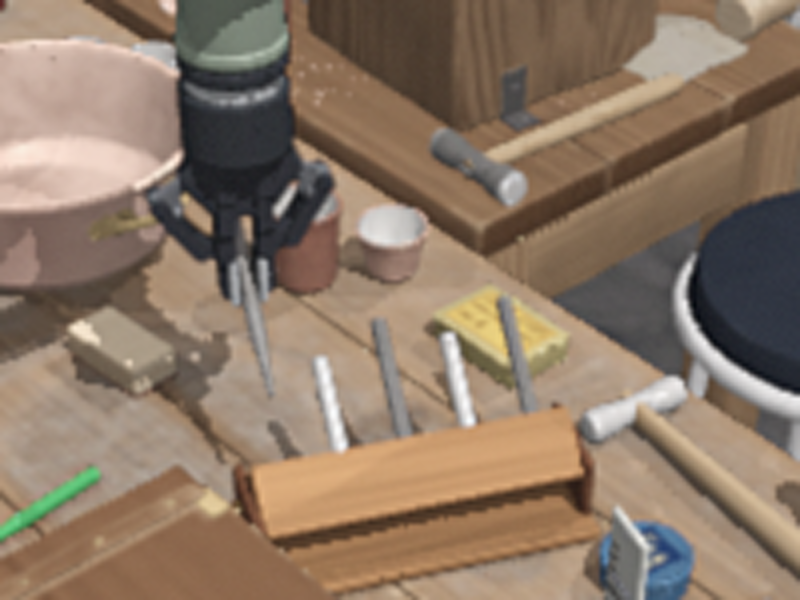

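Request:
drive_tool(
  increments=[
    [0, [-0.23, -0.99, 0], 0],
    [0, [0, 0, 0], 0],
    [0, [0, 0, -0.4], 0],
    [0, [0, 0, -0.4], 0],
    [0, [0, 0, -0.3], 0],
    [0, [0, 0, -0.3], 0],
    [0, [0, 0, -0.3], 0],
    [0, [0, 0, -0.3], 0],
    [0, [0, 0, 0], 0],
  ],
  squeeze=25,
)

```text
t: 4.62
tcp_pos: [0.47, 0.2724, 0.0672]
eef_rot: [-179.9, 0.1, 80.7]
ft_force: [0.0, -0.3, 1.9]
finger_gap: 0.012
grip_force: 24.4
```

```bash
python3 - <<'E'
from h import *
c=cap('scene');save(c,'s2.png',(240,150,400,270),5)
s=r.observe();print(s['tcp_pos'],s['ft_force'],s['finger_gap'])
E
```

```text
[0.46996336 0.27226088 0.06755554] [-0.9618989  -2.21401382  1.12332807] 0.011926792747374017
```

View pics/s2.png

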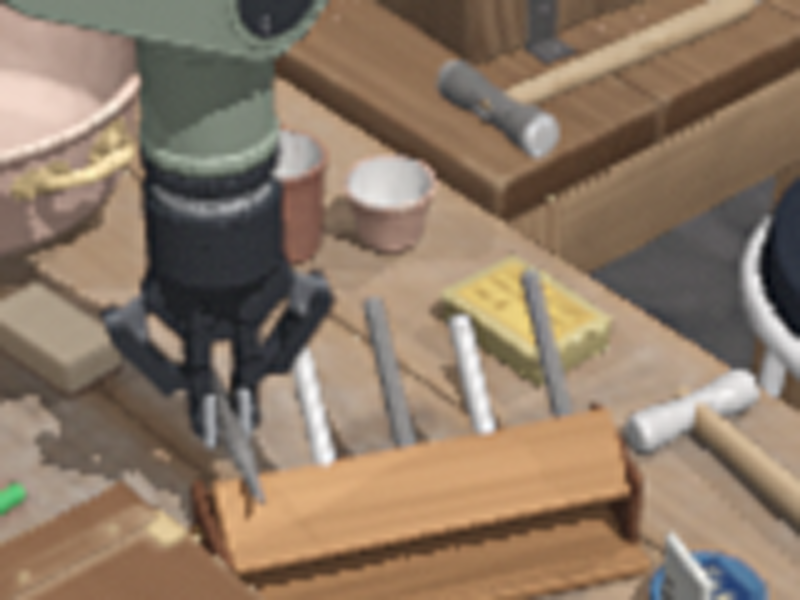

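Request:
drive_tool(
  increments=[
    [0, [0, 0, 1], 0],
    [0, [0, 0, 1], 0],
    [0, [0, 0, 1], 0],
    [0, [0, 0, 1], 0],
    [0, [0.114, -1, 0], 0.076],
    [0, [0.114, -1, 0], 0.076],
    [0, [0.114, -1, 0], 0.076],
    [0, [0.114, -1, 0], 0.076],
    [0, [0.114, -1, 0], 0.076],
    [0, [0.114, -1, 0], 0.076],
    [0, [0.114, -1, 0], 0.076],
    [0, [0.114, -1, 0], 0.076],
    [0, [0.114, -1, 0], 0.076],
    [0, [0.114, -1, 0], 0.076],
    [0, [0, 0, 0], 0],
    [0, [0, 0, 0], 0],
  ],
  squeeze=25,
)

```text
t: 6.68
tcp_pos: [0.5156, -0.1265, 0.2277]
eef_rot: [-179.9, -0.1, 87.2]
ft_force: [-0.4, 1.0, -1.6]
finger_gap: 0.0119
grip_force: 24.5
```

```bash
python3 - <<'E'
from h import *
c=cap('scene');save(c,'s3.png',(330,200,490,320),5);P=cloud(c)
c2=cap('top')
for n,q in(('s',P),('t',cloud(c2))):
    # bar: points near level beyond fingers
    s=r.observe();t=np.array([.5163,-.1271]);uy=np.array([.0488,.9988]);ux=np.array([.9988,-.0488])
    L=q[...,:2]-t;X=L@ux;Y=L@uy
    k=(np.abs(X)<.014)&(q[...,2]>.2)&(q[...,2]<.29)&(((Y>-.1)&(Y<-.015))|((Y>.015)&(Y<.07)))
    print(n,k.sum())
    for b in range(-95,75,10):
        w=k&(np.abs(Y*1000-b)<5)
        if w.sum()>2:print(b,np.median(X[w]*1000).round(1),np.percentile(q[...,2][w]*1000,[10,50,90]).round(0))
s=r.observe();print(s['tcp_pos'],s['eef_rot'])
E
```

```text
s 154
-85 -0.4 [247. 250. 252.]
-75 -1.2 [248. 250. 252.]
-65 -2.1 [248. 251. 252.]
-55 -2.0 [248. 250. 252.]
-45 -2.2 [248. 251. 254.]
-35 -3.5 [247. 251. 254.]
-25 -2.3 [246. 251. 253.]
-15 -2.6 [247. 250. 253.]
45 -3.4 [246. 248. 250.]
t 149
15 -2.3 [246. 248. 250.]
25 -2.2 [246. 247. 250.]
35 -2.7 [244. 247. 250.]
45 -2.9 [242. 247. 250.]
55 -1.4 [239. 244. 246.]
[ 0.51591672 -0.12587407  0.22807346] [-1.79936416e+02 -4.02383058e-02  8.73038891e+01]
```

View pics/s3.png

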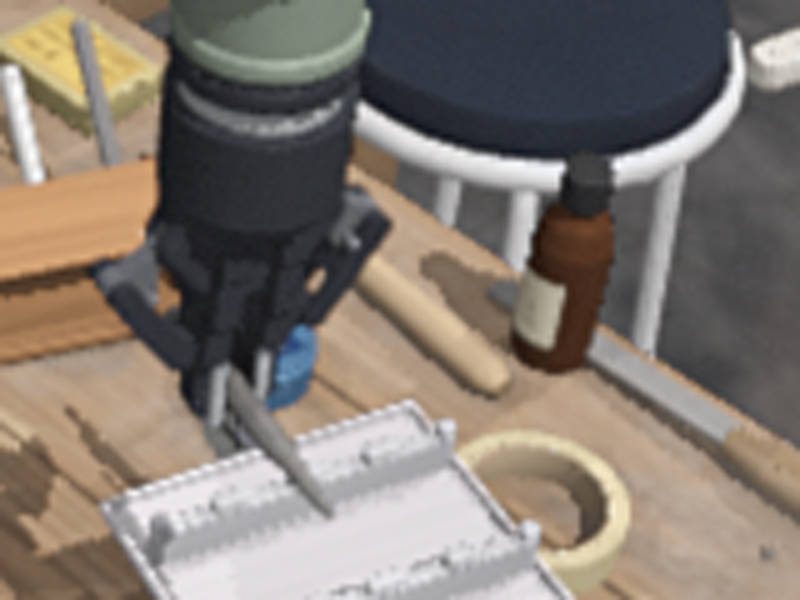

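Request:
drive_tool(
  increments=[
    [0, [0.05, 0.02, -0.9], 0],
    [0, [0, 0, -0.9], 0],
    [0, [0, 0, -0.3], 0],
    [0, [0, 0, -0.2], 0],
    [0, [0, 0, -0.2], 0],
    [0, [0, 0, -0.2], 0],
    [0, [0, 0, -0.1], 0],
    [0, [0, 0, 0], 0],
    [0, [0, 0, 0], 0],
  ],
  squeeze=25,
)

```text
t: 7.9
tcp_pos: [0.5187, -0.1263, 0.1168]
eef_rot: [180.0, 0.0, 87.2]
ft_force: [0.7, -0.3, 0.6]
finger_gap: 0.0119
grip_force: 24.7
```

```bash
cat >> m.py <<'E'
def floor():
    """joint value from tray floor, front and rear cameras"""
    o=[]
    for n in('scene','top'):
        c=cap(n);P=cloud(c);L=P[...,:2]-[.5755,-.144];X=L@[.9988,-.0488];Y=L@[.0488,.9988]
        z=P[...,2][(np.abs(X)<.075)&(np.abs(Y)<.065)&(np.abs(np.abs(Y)-.035)>.012)&(P[...,2]<.132)&(P[...,2]>.05)]
        h,e=np.histogram(z,np.arange(.05,.14,.002));b=e[h.argmax()]+.001
        o.append(round(float(.132-np.median(z[np.abs(z-b)<.004])),4))
    return o,c
E
python3 - <<'E'
from m import *
print(floor()[0]);s=r.observe();print(s['tcp_pos'],s['ft_force'])
E
```

```text
[0.0269, 0.0285]
[ 0.51867489 -0.12626935  0.1168469 ] [ 0.37547382 -0.59977534 -0.11378201]
```

Request:
drive_tool(
  increments=[
    [0.28, [0, 0, 0], 0],
    [0.28, [0, 0, 0], 0],
    [0.28, [0, 0, 0], 0],
    [0.28, [0, 0, 0.5], 0],
    [0.28, [0, 0, 0.8], 0],
    [0.28, [0, 0, 1], 0],
    [0.28, [0, 0, 0.5], 0],
    [0.4, [0, 0, 0], 0],
  ],
)

```text
t: 9.0
tcp_pos: [0.5198, -0.1267, 0.2306]
eef_rot: [179.7, 0.1, 87.3]
ft_force: [1.0, -0.7, -0.2]
finger_gap: 0.0341
grip_force: 0.0
```

```bash
python3 - <<'E'
from m import *
f,c=floor();print(f);s=r.observe();print(s['tcp_pos'],s['ft_force'],s['t'])
P=cloud(c);L=P[...,:2]-[.5755,-.144];X=L@[.9988,-.0488];Y=L@[.0488,.9988]
hsv=cv2.cvtColor(c['frame'],cv2.COLOR_RGB2HSV)
k=(np.abs(X+.06)<.02)&(np.abs(Y)<.07)&(hsv[...,2]<150)&(P[...,2]>.1)&(P[...,2]<.16)
for b in range(-75,80,10):
    w=k&(np.abs(Y*1000-b)<5)
    if w.sum()>2:print(b,w.sum(),np.median(X[w]*1000).round(1),np.percentile(P[...,2][w]*1000,[10,50,90]).round(0))
E
```

```text
[0.0255, 0.0271]
[ 0.51791045 -0.12594557  0.22759559] [-0.58802796  0.26085547 -0.66471192] 9.1
-35 20 -58.2 [103. 105. 115.]
-25 51 -68.9 [103. 105. 107.]
-15 39 -64.7 [103. 105. 137.]
-5 46 -61.5 [105. 137. 141.]
5 49 -61.8 [105. 136. 141.]
15 51 -61.8 [104. 136. 140.]
25 37 -60.8 [105. 137. 140.]
35 87 -61.3 [108. 130. 140.]
45 102 -62.4 [103. 107. 138.]
55 59 -60.5 [104. 134. 140.]
65 46 -60.9 [104. 106. 139.]
```

Request:
drive_tool(
  increments=[
    [0.47, [0.115, 0.945, 0], -0.076],
    [0.47, [0.115, 0.945, 0], -0.076],
    [0.47, [0.115, 0.945, 0], -0.076],
    [0.47, [0.115, 0.945, 0], -0.076],
    [0.47, [0.115, 0.945, 0], -0.076],
    [0.47, [0.115, 0.945, 0], -0.076],
    [0.47, [0.115, 0.945, 0], -0.076],
    [0.47, [0.115, 0.945, 0], -0.076],
    [0.47, [0.115, 0.945, 0], -0.076],
    [0.47, [0.115, 0.945, 0], -0.076],
    [0.47, [0, 0, 0], 0],
    [0.47, [0, 0, -1], 0],
    [0.47, [0, 0, -1], 0],
    [0.47, [0, 0, -1], 0],
    [0.47, [0, 0, -0.6], 0],
    [0.47, [0, 0, -0.38], 0],
    [0.47, [0, 0, 0], 0],
    [0, [0, 0, 0], 0],
    [0, [0, 0, 0], 0],
    [0, [0, 0, 0], 0],
  ],
  squeeze=25,
)

```text
t: 11.6
tcp_pos: [0.5656, 0.2522, 0.0707]
eef_rot: [179.8, -0.1, 80.7]
ft_force: [0.5, 0.6, 1.1]
finger_gap: 0.0122
grip_force: 25.1
```

Request:
drive_tool(
  increments=[
    [0, [0.06, 0.38, 0.32], 0],
    [0, [0.06, 0.38, 0.32], 0],
    [0, [0.06, 0.38, 0.32], 0],
    [0, [0, 0, 0.5], 0],
    [0, [0, 0, 0.5], 0],
    [0, [-0.17, -0.99, 0], 0],
    [0, [0, 0, 0], 0],
    [0, [0, 0, -0.38], 0],
    [0, [0, 0, -0.4], 0],
    [0, [0, 0, -0.3], 0],
    [0, [0, 0, -0.3], 0],
    [0, [0, 0, -0.3], 0],
    [0, [0, 0, -0.3], 0],
    [0, [0, 0, 0], 0],
    [0, [0, 0, 1], 0],
    [0, [0, 0, 1], 0],
    [0, [0, 0, 1], 0],
    [0, [0, 0, 1], 0],
  ],
  squeeze=25,
)

```text
t: 13.85
tcp_pos: [0.5639, 0.2572, 0.2286]
eef_rot: [-179.9, 0.1, 80.7]
ft_force: [-0.3, 0.4, -1.7]
finger_gap: 0.012
grip_force: 24.5
```

Request:
drive_tool(
  increments=[
    [0, [0.181, -0.974, 0], 0.076],
    [0, [0.181, -0.974, 0], 0.076],
    [0, [0.181, -0.974, 0], 0.076],
    [0, [0.181, -0.974, 0], 0.076],
    [0, [0.181, -0.974, 0], 0.076],
    [0, [0.181, -0.974, 0], 0.076],
    [0, [0.181, -0.974, 0], 0.076],
    [0, [0.181, -0.974, 0], 0.076],
    [0, [0.181, -0.974, 0], 0.076],
    [0, [0.181, -0.974, 0], 0.076],
    [0, [0, 0, 0], 0],
    [0, [0, 0, 0], 0],
  ],
  squeeze=25,
)

```text
t: 15.35
tcp_pos: [0.6364, -0.1314, 0.2274]
eef_rot: [-179.9, -0.1, 87.2]
ft_force: [-0.3, -0.2, -1.4]
finger_gap: 0.0123
grip_force: 24.5
```

```bash
python3 - <<'E'
from m import *
for n in('scene','top'):
    q=cloud(cap(n));L=q[...,:2]-[.637,-.132];Y=L@[.0488,.9988];X=L@[.9988,-.0488]
    k=(np.abs(X)<.014)&(q[...,2]>.2)&(q[...,2]<.29)&(((Y>-.1)&(Y<-.015))|((Y>.015)&(Y<.07)))
    print(n)
    for b in range(-95,75,10):
        w=k&(np.abs(Y*1000-b)<5)
        if w.sum()>2:print(b,np.median(X[w]*1000).round(1),np.percentile(q[...,2][w]*1000,[10,50,90]).round(0))
s=r.observe();print(s['tcp_pos'],s['eef_rot']);print(floor()[0])
E
```

```text
scene
-85 -0.1 [247. 247. 249.]
-75 -1.6 [246. 249. 252.]
-65 -2.0 [247. 249. 252.]
-55 -2.8 [247. 251. 252.]
-45 -2.8 [247. 252. 254.]
-35 -4.0 [247. 252. 255.]
-25 -3.2 [248. 253. 255.]
-15 -4.0 [249. 254. 255.]
35 -2.8 [254. 256. 257.]
45 0.3 [255. 256. 256.]
top
15 -3.2 [251. 252. 255.]
25 -2.7 [250. 253. 255.]
35 -3.2 [250. 252. 254.]
45 -3.7 [249. 253. 255.]
55 -1.4 [246. 249. 252.]
[ 0.63671289 -0.13054286  0.22795002] [-1.79922854e+02 -4.29325801e-02  8.73094694e+01]
[0.0257, 0.0272]
```

Request:
drive_tool(
  increments=[
    [0, [0, 0, -1], 0],
    [0, [0, 0, -1], 0],
    [0, [0, 0, -0.4], 0],
    [0, [0, 0, -0.2], 0],
    [0, [0, 0, -0.2], 0],
    [0, [0, 0, -0.2], 0],
    [0, [0, 0, -0.1], 0],
    [0, [0, 0, 0], 0],
    [0, [0, 0, 0], 0],
  ],
  squeeze=25,
)

```text
t: 16.68
tcp_pos: [0.6375, -0.1319, 0.1049]
eef_rot: [180.0, 0.0, 87.2]
ft_force: [1.3, -0.5, -0.8]
finger_gap: 0.0121
grip_force: 24.6
```

```bash
python3 - <<'E'
from m import *
print(floor()[0]);s=r.observe();print(s['tcp_pos'],s['ft_force'])
E
```

```text
[0.0349, 0.0363]
[ 0.6374645  -0.1319114   0.10492594] [-0.25552596 -0.84207404  0.06496082]
```

Pushed to about 0.035; releasing and rising.

Request:
drive_tool(
  increments=[
    [0.28, [0, 0, 0], 0],
    [0.28, [0, 0, 0], 0],
    [0.28, [0, 0, 0], 0],
    [0.28, [0, 0, 0.5], 0],
    [0.28, [0, 0, 0.8], 0],
    [0.28, [0, 0, 1], 0],
    [0.28, [0, 0, 0.8], 0],
    [0.28, [0, 0, 0], 0],
    [0.28, [0, 0, 0], 0],
  ],
)

```text
t: 17.9
tcp_pos: [0.6369, -0.1316, 0.2285]
eef_rot: [-180.0, -0.0, 87.3]
ft_force: [-0.3, 0.3, -0.4]
finger_gap: 0.0239
grip_force: 0.0
```

```bash
python3 - <<'E'
from m import *
print(floor()[0]);s=r.observe();print(s['tcp_pos'],s['t'])
c=cap('scene');save(c,'s4.png',(350,240,450,345),5.7)
P=cloud(c)
E
```

```text
[0.0366, 0.0381]
[ 0.63617053 -0.13139114  0.22669616] 18.0
```

View pics/s4.png

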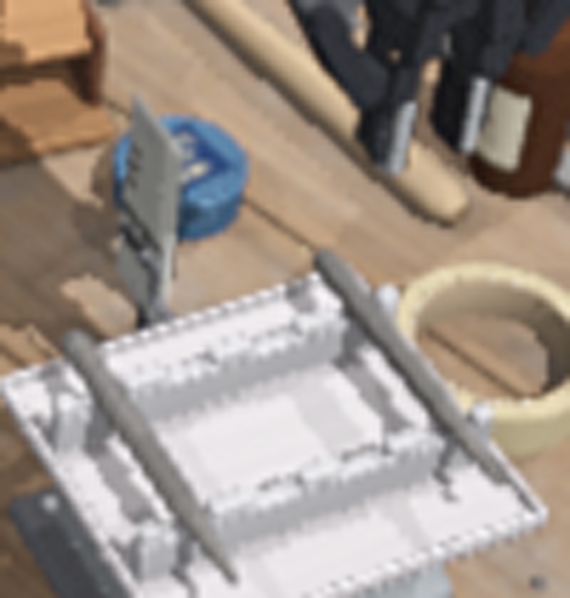

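The picture shows both bars lying in their slots, and the pan is near 0.037–0.038, close to the upper line. I'll check the pointer against the lines with the wrist camera.

```bash
python3 - <<'E'
from m import *
P=cloud(dict(np.load('top0.npz'))).reshape(-1,3)
k=(P[:,0]>.25)&(P[:,0]<.5)&(P[:,1]>-.12)&(P[:,1]<.2)
print(np.nanpercentile(P[k,2],[50,90,99,100]))
E
```

```text
[0.11428405 0.11792246 0.12149042 0.14659671]
```

Request:
drive_tool(
  increments=[
    [0.28, [-0.96, 0.4, 0], 0],
    [0.28, [-0.96, 0.4, 0], 0],
    [0.28, [-0.96, 0.4, 0], 0],
    [0.28, [-0.96, 0.4, 0], 0],
    [0.28, [-0.96, 0.4, 0], 0],
    [0.28, [-0.96, 0.4, 0], 0],
    [0.28, [0, 0, 0], 0],
    [0.28, [0, 0, 0], 0],
  ],
)

```text
t: 19.05
tcp_pos: [0.4071, -0.0359, 0.2282]
eef_rot: [180.0, 0.0, 87.2]
ft_force: [0.7, -0.2, 1.0]
finger_gap: 0.024
grip_force: 0.0
```

```bash
python3 - <<'E'
from m import *
c=cap('wrist');A,o=pose(c)
p=A.T@(np.array([.584,-.037,.106])-o);x,y=p[0]/-p[2],-p[1]/-p[2];K=c['K'];u,v=int(K[0][0]*x+K[0][2]),int(K[1][1]*y+K[1][2]);print(u,v)
u0=max(0,min(u-60,520));v0=max(0,min(v-50,380));save(c,'w1.png',(u0,v0,u0+120,v0+100),6);print(u0,v0)
np.savez('w1.npz',f=c['frame']);print(floor()[0])
E
```

```text
551 225
491 175
[0.0366, 0.0378]
```

View pics/w1.png

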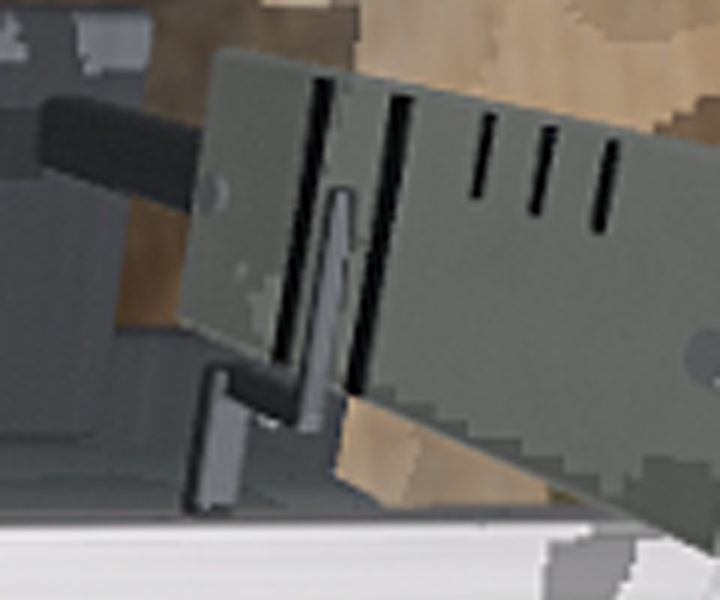

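The crop shows the pointer tip at about (342,195) between the lower line (303) and the upper line (392). The pointer stands in front of the plate, so parallax has to be removed; I'll use the wrist depth for that.

```bash
cat > g.py <<'E'
from m import *
def gauge(u0=491,v0=175):
    zs=[]
    for _ in range(6): c=cap('wrist');zs.append(np.where(c['z_map']>0,c['z_map'],np.nan))
    c['z_map']=np.nanmedian(zs,0).astype(np.float32)
    f=lambda a:np.array(a,float)/6+[u0,v0]
    def seg(a,b,n=25):return f(np.linspace(a,b,n))
    up=seg((401,110),(358,380));lo=seg((321,90),(283,350))
    g=np.array([(x,y) for x in range(430,640,6) for y in range(240,400,6)]);Pl=pts(c,f(g))
    mu=np.nanmedian(Pl,0);Q=Pl[np.isfinite(Pl).all(1)]
    for _ in range(4):
        mu=Q.mean(0);n=np.linalg.svd(Q-mu,full_matrices=0)[2][2];Q=Q[np.abs((Q-mu)@n)<.004]
    print('plate n',n.round(3),mu.round(4),len(Q),len(Pl))
    A,o=pose(c)
    def onpl(uv):
        d=rays(c,uv)@A.T;return o+d*(((mu-o)@n)/(d@n))[:,None]
    for nm,l in(('up',up),('lo',lo)):
        q=onpl(l);print(nm,'z',q[:,2].mean().round(4),q[0].round(4),q[-1].round(4))
    p=seg((343,205),(312,400),30);q=pts(c,p);print('ptr depth z',np.nanpercentile(q[:,2],[10,50,90]).round(4),'gap',np.nanpercentile((q-mu)@n*1000,[10,25,50,75,90]).round(1))
    print('ptr proj on plate z',onpl(p)[:,2].mean().round(4), 'slope', ((o[2]-.11)/(mu[0]-o[0])).round(3))
gauge()
E
python3 g.py
```

```text
plate n [ 0.999 -0.048  0.001] [ 0.5844 -0.0299  0.1422] 945 945
up z 0.1142 [ 0.5853 -0.0107  0.1141] [ 0.5837 -0.0445  0.1143]
lo z 0.0978 [ 0.5854 -0.0104  0.0976] [ 0.5837 -0.0447  0.0981]
ptr depth z [0.1118 0.1122 0.1125] gap [-4.5 -4.4 -4.3 -4.2 -4.1]
ptr proj on plate z 0.1058 slope 1.496
```

```bash
python3 -c "
from h import *
print(r.sign_off())"
```

```text
the job is handed in; nothing more can be done
None
```

I laid two chisels in the scale pan; the pointer rests between the two long lines, about 2 mm below the upper one (pan at about 0.038), the other three bars are still in the rack, and the job is handed in at about 19 s.

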